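# Make up two battery-pack kits

## Task

Make up the two battery-pack kits: the blue tray gets the pink cell block and the green control board, the orange tray gets the red cell block and the black gauge cover; in each tray the cells belong on the black pad and the other part on the light grey pad. Lay each part right way up, lengthwise and wholly on its pad, setting it down gently rather than dropping it. Leave the spare yellow block, the meter, the solder spool and the screwdriver where they are.

Things in the scene. Friction and masses are not known exactly. Their poses are not given: they have to be found in the camera images.
- blue_tray: Shallow blue kit tray, fixed to the bench, 140 mm (x) by 200 mm (y), rim 12 mm high and 4 mm thick; the trays stand side by side in either order. Origin: centre of the underside, bench height. Two pads, each 64 mm (x) by 90 mm (y), tops 6 mm up: black at tray (0, +47 mm) for the pink cell block, light grey at (0, -47 mm) for the green control board.
- orange_tray: Shallow orange kit tray, fixed to the bench, 140 mm (x) by 200 mm (y), rim 12 mm high and 4 mm thick; the trays stand side by side in either order. Origin: centre of the underside, bench height. Two pads, each 64 mm (x) by 90 mm (y), tops 6 mm up: black at tray (0, +47 mm) for the red cell block, light grey at (0, -47 mm) for the black gauge cover.
- pink_cells: Cell block: four pink battery cells (two beside two, two high, lying along y) in black end frames, a firm box 39 mm wide (x), 70 mm long (y), 40 mm tall. Origin: centre of the underside; z up. About 0.22 kg, loose on the bench. Goes to the black pad of the blue tray.
- red_cells: Cell block: four red battery cells (two beside two, two high, lying along y) in black end frames, a firm box 39 mm wide (x), 70 mm long (y), 40 mm tall. Origin: centre of the underside; z up. About 0.22 kg, loose on the bench. Goes to the black pad of the orange tray.
- yellow_cells: Cell block: four yellow battery cells (two beside two, two high, lying along y) in black end frames, a firm box 39 mm wide (x), 70 mm long (y), 40 mm tall. Origin: centre of the underside; z up. About 0.22 kg, loose on the bench. A spare that belongs to no kit: stays where it is.
- control_board: Control board: green circuit board with black chips and a white connector on a black carrier, 36 mm wide (x), 66 mm long (y); the carrier, to be gripped, is 14 mm tall, 19 mm with the parts on top. Origin: centre of the underside; z up. About 0.06 kg, loose. Goes to the light grey pad of the blue tray.
- gauge_cover: Gauge cover: black plastic block with a grey window, four white bars and a round white button on top, 40 mm wide (x), 66 mm long (y), 24 mm tall. Origin: centre of the underside; z up. About 0.08 kg, loose. Goes to the light grey pad of the orange tray.
- meter: Bystander: dark grey hand-held test meter, 75 x 160 mm, 47 mm tall, lying on its back on the right of the trays. Origin: centre of the underside.
- solder_spool: Bystander: spool of solder with black flanges, 60 mm across, 50 mm tall, standing beyond the trays. Origin: centre of the underside.
- screwdriver: Bystander: screwdriver with green handle, 170 mm long, lying on the left of the trays. Origin: under the middle of its length.
Mind the look-alikes: they are no part of the job. Of the things that look like the red_cells, the smallest one is meant.

How it is judged (in metres and radians):
At the end, for the whole second after the job is handed in: Each of the four parts rests released on its own pad of its own tray: centre within 14 mm of the pad's centre along tray x and y, underside 3 to 10 mm over the tray's origin, length within 0.45 rad of the pad's, upright within 0.1 rad, at rest. The other four loose things moved under 25 mm (x of pink_cells in the frame of blue_tray between -0.014 and 0.014 m and y of pink_cells in the frame of blue_tray between 0.033 and 0.061 m and z of pink_cells in the frame of blue_tray between 0.003 and 0.01 m and angle between the y axis of each of pink_cells, control_board and the y axis of blue_tray, either way round below 0.45 rad and angle between each of pink_cells, control_board, red_cells, gauge_cover's own z axis and vertical below 0.1 rad and linear speed of each of pink_cells, control_board, red_cells, gauge_cover below 0.02 m/s and angular speed of each of pink_cells, control_board, red_cells, gauge_cover below 0.2 rad/s and x of control_board in the frame of blue_tray between -0.014 and 0.014 m and y of control_board in the frame of blue_tray between -0.061 and -0.033 m and z of control_board in the frame of blue_tray between 0.003 and 0.01 m and x of red_cells in the frame of orange_tray between -0.014 and 0.014 m and y of red_cells in the frame of orange_tray between 0.033 and 0.061 m and z of red_cells in the frame of orange_tray between 0.003 and 0.01 m and angle between the y axis of each of red_cells, gauge_cover and the y axis of orange_tray, either way round below 0.45 rad and x of gauge_cover in the frame of orange_tray between -0.014 and 0.014 m and y of gauge_cover in the frame of orange_tray between -0.061 and -0.033 m and z of gauge_cover in the frame of orange_tray between 0.003 and 0.01 m and distance of each of yellow_cells, meter, solder_spool, screwdriver from where it was at the start of the episode below 0.025 m); the robot touches nothing.
It fails at once if a part was dropped or flung: faster than 0.6 m/s while lower than 40 mm over the bench ((height (world z) of pink_cells below 0.04 m and linear speed of pink_cells above 0.6 m/s) or (height (world z) of control_board below 0.04 m and linear speed of control_board above 0.6 m/s) or (height (world z) of red_cells below 0.04 m and linear speed of red_cells above 0.6 m/s) or (height (world z) of gauge_cover below 0.04 m and linear speed of gauge_cover above 0.6 m/s)).
It fails at once if the yellow cell block, meter, solder spool or screwdriver was pushed more than 25 mm from its place (distance of any of yellow_cells, meter, solder_spool, screwdriver from where it was at the start of the episode above 0.025 m).
It also fails if it takes over 98 s, if anything falls off the work surface, if the arm or the gripper's body presses on something with over 40 N, if the wrist force passes 120 N, or if a joint passes its speed limit or range.

## Robot

A 6-joint arm with a two-finger parallel gripper is mounted at the origin on the work surface. World frame = base frame: x ahead of the robot, y to its left, z up, the work surface at z = 0. Lengths are in m, angles in degrees, forces in N, time in s.
With the tool pointing down it reaches from about 0.425 to 0.925 m from the base axis. Payload 12.5 kg.
Tool frame: the origin (TCP) lies between the finger pads; the fingertips stand 11 mm ahead of it and the grasp point (between the pads) lies 8 mm behind it; z points along the fingers, y is the line along which they close (so a half turn about z gives the same grasp; the last joint's range is limited). The gripper opens to 85 mm and grips with 20 to 120 N. Pads are 22 mm wide; open, the fingers measure 114 mm over their backs; the gripper's body (76 mm by 85 mm) begins 54 mm behind the grasp point. The pads swing forward as they close: fully open they stand 13 mm farther back than shut.
Start: joints at [-6.05, 28.126, 89.318, -0, 62.55, -6.05], TCP at [0.625, 0, 0.222] pointing down, gripper open.
Joint ranges: [-177.58, 177.58], [-47.91, 125.51], [2.72, 160], [-65.01, 245.01], [3.68, 167.84], [-153.87, 153.87]. Speed limits (degrees/s): [127.2, 127.2, 159.86, 180, 180, 180].

## Interface

Orientations are given as a 3x3 rotation matrix whose columns are the frame's x, y, z axes.
In Python, from workcell import sensors, get_image, job gives the robot as it stands. The module is installed in compiled form; this text tells all that it offers.
- The arm moves only by the tool arm_command, never from a script. Its arguments are lists of equal length, an entry for each row: "translation": the shift along the tool's x, y, z in mm, a list of three; "twist": the turn about the tool's z in degrees; "jaw": the finger opening in mm, from 0 to 85.4. In form: {"translation": [[dx, dy, dz], ...], "twist": [twist, ...], "jaw": [jaw, ...]}. A call has exactly 5 rows; each row shifts and turns the commanded pose from where the row before left it, along the tool's axes as they then stand; what a row does not reach is not made up. A row lasts 1/12 s, in which the tool goes at most 41.7 mm and 7.16 degrees, less where a joint would pass 70% of its speed; a pose out of reach is approached as far as the arm can. A call is refused whole if a number of a shift passes 41.7 or a number of a turn 7.16, either way. A call with a gripper value outside its range is refused whole. The fingers move at their own pace and stop on an object; "grip_force" is the grip in N (left out, the last holds). Time passes only in rows, so rows that do not move let the fingers close, or fill a call up. It gives the time, the measured TCP pose, the force, the opening and the grip force at its end, in the units of the state.
- sensors.get_obs(): the state, without advancing time (a new reading comes with each control period).
- get_image(name): name is "scene" or "side" or "wrist"; returns a dict with "color" (384x512x3 uint8, red, green, blue), "fx", "fy", "cx", "cy" (pixels), "origin" and "rotation" of the camera in the world. Camera axes: x right, y up, looking along -z (the intrinsics and any distortion apply to the point x, -y, -z); pixel columns grow to the right and rows downward; lengths in m; the calibration is good to about 2 mm. The wrist camera is an equidistant fisheye: a pixel r from the principal point sees the ray r / f radians off the axis. A picture is of the moment at which its call begins. There is no depth.
- job.hand_in(): hands the job in; it is judged then, once.
The state is a dict: "time_s": time; "q": joint angles; "qvel": joint speeds; "joint_efforts": joint torques, N m; "position": TCP position; "orientation": TCP orientation; "wrist_force": force on the tool from outside, world axes, zero at the start; "torque": the same for the moment, N m; "opening": finger opening in m; "finger_force": force on a finger pad.
Only numpy, scipy, OpenCV 4.12 (cv2) and the standard library are available. Lean on these libraries where they do the work, as an engineer would, in place of code of your own. Each camera call takes 0.05 s, during which the arm holds its last target. There are 200 camera calls.

## Working session

There is one attempt and no reset: what is moved stays moved. The work goes in short steps, Python scripts to look and compute and a tool call to move; the robot and the scene stay as the last step left them, time stands still between calls to the robot, and variables do not carry over. Pictures are saved under pics/ and viewed, at most 17 in all, crops included, and the job is handed in when it is done.

Besides the shell and the picture viewer there is one more tool, called by a JSON object that holds its "fn" and its "kwargs". arm_command: Moves the arm, as the interface text tells. Its arguments: {"type":"object","properties":{"translation":{"type":"array"},"twist":{"type":"array"},"jaw":{"type":"array"},"grip_force":{"type":"number"}},"required":["translation","twist","jaw"]}

```bash
mkdir -p pics; cat > h.py <<'E'
import numpy as np, cv2
from workcell import sensors, get_image, job
def snap(n,fn):
    im=get_image(n); cv2.imwrite('pics/'+fn,im['color'][:,:,::-1]); np.save('pics/'+fn+'.npy',im,allow_pickle=True); return im
def load(fn): return np.load('pics/'+fn+'.npy',allow_pickle=True).item()
def px2w(im,u,v,z,fish=False):
    x=(u-im['cx'])/im['fx']; y=(v-im['cy'])/im['fy']
    if fish:
        r=np.hypot(x,y); s=np.sin(r)/r if r>1e-9 else 1; d=np.array([x*s,-y*s,-np.cos(r)])
    else: d=np.array([x,-y,-1])
    d=np.array(im['rotation'])@d; o=np.array(im['origin'])
    return o+d*(z-o[2])/d[2]
E
python3 - <<'E'
from h import *
for n in ['scene','side','wrist']:
    im=snap(n,n+'0.png'); print(n,im['fx'],im['cx'],im['cy'],im['origin'],np.round(im['rotation'],3).tolist(), [k for k in im])
print(sensors.get_obs())
a=[cv2.imread(f'pics/{n}0.png') for n in ['scene','wrist']]
E
```

```text
scene 395.6782327896385 251.34453342651798 188.12844991170851 [ 1.11787692 -0.16268704  0.98049985] [[0.332, -0.812, 0.479], [0.943, 0.285, -0.17], [0.002, 0.509, 0.861]] ['color', 'fx', 'fy', 'cx', 'cy', 'origin', 'rotation']
side 428.62915302337035 250.5730652373806 197.78425819143027 [ 0.1642876  -1.06150288  0.68837551] [[0.934, 0.15, -0.323], [-0.356, 0.449, -0.82], [0.022, 0.881, 0.473]] ['color', 'fx', 'fy', 'cx', 'cy', 'origin', 'rotation']
wrist 297.3186396354542 253.23001796488535 189.94643209322314 [0.62527779 0.07805293 0.3736943 ] [[1.0, -0.0, 0.0], [-0.0, 0.953, 0.303], [-0.0, -0.303, 0.953]] ['color', 'fx', 'fy', 'cx', 'cy', 'origin', 'rotation']
{'time_s': 0.15, 'q': array([-6.05099968e+00,  2.81555766e+01,  8.93399599e+01, -3.65665622e-04,
        6.25509787e+01, -6.05005688e+00]), 'qvel': array([ 0.00933044, -0.12866868, -0.08115304, -0.00457197,  0.02442572,
       -0.06763472]), 'joint_efforts': array([ 2.22927323e-03, -6.18710160e+01, -2.61691117e+01, -6.12520193e-05,
        3.21192107e-03,  1.30420885e-04]), 'position': array([6.24839233e-01, 3.20892901e-05, 2.21181796e-01]), 'orientation': array([[ 1.35430821e-05,  9.99999674e-01, -8.07918102e-04],
       [ 9.99999997e-01, -1.34784955e-05,  7.99474488e-05],
       [ 7.99365332e-05, -8.07919182e-04, -9.99999670e-01]]), 'wrist_force': array([ 0.09123284, -0.14046933,  0.46648277]), 'torque': array([-0.0516383 , -0.03056478,  0.02548355]), 'finger_force': 0.0, 'opening': 0.08525770343665602}
```

View pics/scene0.png

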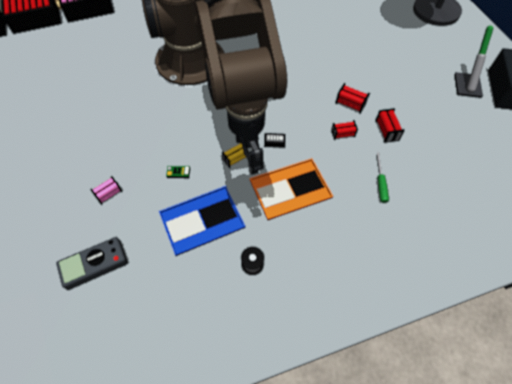

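View pics/wrist0.png

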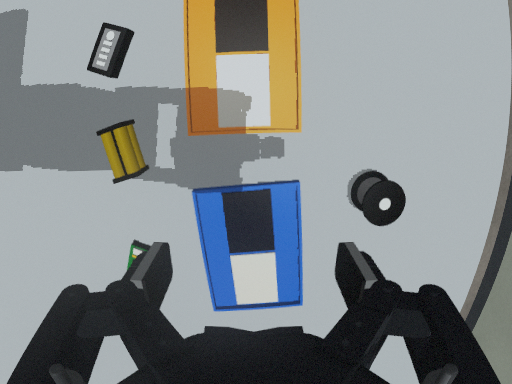

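View pics/side0.png

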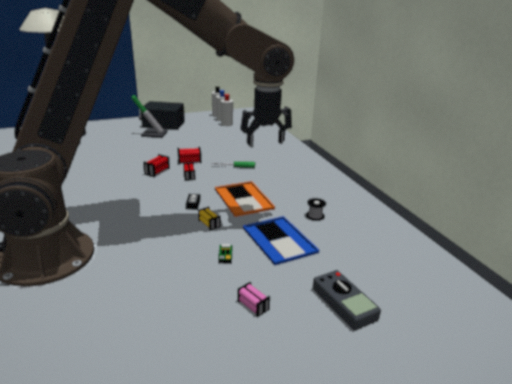

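The wrist view shows the orange tray's pads at (242,25) and (244,90), and the blue tray's at (249,221) and (255,278). The gauge cover is at (110,50) and the yellow spare at (123,151). In the scene view, pink is at (106,189) and the board at (178,172).

Red candidates in the scene view are (352,97), (345,130) and (390,125). The one at (345,130) looks smallest, so I'll enlarge it to confirm and measure everything.

```bash
python3 - <<'E'
from h import *
im=load('scene0.png'); c=im['color'][:,:,::-1]
a=cv2.resize(c[75:150,320:420],None,fx=6,fy=6,interpolation=cv2.INTER_CUBIC)[:, :600]
b=cv2.resize(c[160:210,85:210],None,fx=4.8,fy=4.8,interpolation=cv2.INTER_CUBIC)[:140]
b=cv2.resize(c[162:208,85:210],(600,150))
cv2.imwrite('pics/crop1.png',np.vstack([a,cv2.resize(c[162:206,85:205],None,fx=5,fy=5,interpolation=cv2.INTER_CUBIC)[:150]])[:600])
hsv=cv2.cvtColor(c,cv2.COLOR_BGR2HSV)
def segs(name,lo,hi,z,mn=60):
    m=cv2.inRange(hsv,np.array(lo),np.array(hi))
    n,l,s,ce=cv2.connectedComponentsWithStats(m)
    for i in range(1,n):
        if s[i,4]<mn: continue
        ys,xs=np.where(l==i)
        if ys.mean()<75: continue
        P=np.array([px2w(im,x,y,z)[:2] for x,y in zip(xs,ys)])
        r=cv2.minAreaRect((P*1000).astype(np.float32))
        print(name,np.round(ce[i]),s[i,4],'ctr',np.round(P.mean(0),4),'rect',np.round(r[0],1),np.round(r[1],1),round(r[2],1))
segs('red',(0,150,60),(6,255,255),.03)
segs('pink',(145,60,60),(175,255,255),.03)
segs('yellow',(20,150,60),(30,255,255),.03)
segs('green',(45,100,30),(80,255,255),.016,20)
segs('orange',(8,150,120),(19,255,255),.006)
segs('blue',(105,150,60),(125,255,255),.006)
E
```

```text
pink [106. 190.] 377 ctr [ 0.4599 -0.3576] rect [ 460. -357.] [54.4 63.6] 21.1
yellow [235. 154.] 254 ctr [0.4618 0.0199] rect [461.6  21.2] [48.9 68.8] 15.7
green [177. 172.] 109 ctr [ 0.4586 -0.1574] rect [ 456.2 -152.2] [57.6 34.6] 70.7
green [383. 188.] 215 ctr [0.704  0.3791] rect [702.7 379.8] [23.7 86.4] 67.7
orange [291. 188.] 1629 ctr [0.6126 0.1384] rect [609.3 136.3] [140.9 199. ] 1.4
blue [203. 220.] 1922 ctr [ 0.6245 -0.1276] rect [ 621.4 -130.9] [140.3 197.9] 5.0
```

View pics/crop1.png

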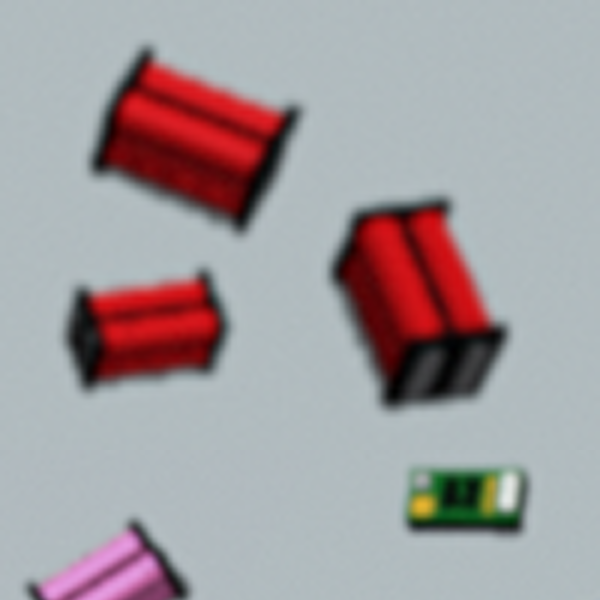

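The smallest red block is the one at crop (150,330), scene (345,130). It is clearly smaller than the other two, so it is the one meant. Next I'll compute poses from hand-picked corners.

```bash
cat >> h.py <<'E'
def face(im,pts,z,fish=False):
    "4 corners around a top face -> centre, sides, yaw of long axis from world y (ccw deg)"
    P=np.array([px2w(im,u,v,z,fish)[:2] for u,v in pts]); 
    r=cv2.minAreaRect((P*1000).astype(np.float32)); e=np.diff(np.vstack([P,P[:1]]),axis=0); L=np.linalg.norm(e,axis=1)
    k=0 if L[0]+L[2]>L[1]+L[3] else 1
    d=e[k]-e[k+2]; d=d*np.sign(d[1]); print('ctr',np.round(P.mean(0)*1000,1),'sides',np.round(L*1000,1),'yaw',round(np.degrees(np.arctan2(-d[0],d[1])),1))
def segw(im,lo,hi,z,mn,fish=True):
    hsv=cv2.cvtColor(im['color'],cv2.COLOR_RGB2HSV); m=cv2.inRange(hsv,np.array(lo),np.array(hi))
    for c in cv2.findContours(m,cv2.RETR_EXTERNAL,cv2.CHAIN_APPROX_NONE)[0]:
        if cv2.contourArea(c)<mn: continue
        P=np.array([px2w(im,u,v,z,fish)[:2] for u,v in c[:,0]])*1000
        r=cv2.minAreaRect(P.astype(np.float32)); print(c[:,0].mean(0).round(),'rect',np.round(r[0],1),np.round(r[1],1),round(r[2],1))
E
python3 - <<'E'
from h import *
im=load('scene0.png'); w=load('wrist0.png')
g=lambda p:[(320+u/6,75+v/6) for u,v in p]
print('red');face(im,g([(80,290),(98,325),(222,320),(205,275)]),.04)
print('cover w');face(w,[(103,22),(134,27),(121,75),(89,68)],.02,True)
print('blue/orange w'); segw(w,(105,150,60),(125,255,255),.008,500); segw(w,(8,150,60),(19,255,255),.008,500)
print('orange edge x', [px2w(w,u,v,.012,True)[:2].round(4) for u,v in [(184,0),(188,133),(301,131),(300,0)]])
E
```

```text
red
ctr [479.2 367.1] sides [23.7 63.2 29.8 65.8] yaw -13.5
cover w
ctr [446.5 153.1] sides [47.  62.8 50.  62.8] yaw -17.8
blue/orange w
[252. 244.] rect [ 623.  -132.5] [140.7 203.9] 5.0
[213.  88.] rect [607.  122.9] [132.3 174.4] 1.6
orange edge x [array([0.5404, 0.2068]), array([0.5444, 0.037 ]), array([0.6837, 0.0389]), array([0.6817, 0.2044])]
```

{"fn": "arm_command", "kwargs": {"translation": [[36.7,-14.6,0],[36.7,-14.6,0],[36.7,-14.6,0],[36.7,-14.6,0],[36.7,-14.6,0]], "twist": [0,0,0,0,0], "jaw": [85,85,85,85,85], "grip_force": 40}}

```text
time_s: 0.57
position: [0.551, 0.185, 0.2215]
orientation: [[0.0, 1.0, -0.0], [1.0, -0.0, -0.0], [-0.0, -0.0, -1.0]]
wrist_force: [1.0, 0.1, 1.0]
opening: 0.0847
finger_force: 0.0
```

```bash
python3 - <<'E'
from h import *
snap('wrist','wrist1.png')
E
```

{"fn": "arm_command", "kwargs": {"translation": [[36.7,-14.6,0],[36.7,-14.6,0],[36.7,-14.6,0],[36.7,-14.6,0],[36.7,-14.6,0]], "twist": [0,0,0,0,0], "jaw": [85,85,85,85,85]}}

```text
time_s: 1.03
position: [0.478, 0.3686, 0.2215]
orientation: [[0.0, 1.0, -0.0], [1.0, -0.0, -0.0], [-0.0, -0.0, -1.0]]
wrist_force: [0.3, 0.2, -0.5]
opening: 0.0848
finger_force: 0.0
```

{"fn": "arm_command", "kwargs": {"translation": [[0,0,20],[0,0,20],[0,0,20],[0,0,0],[0,0,0]], "twist": [6.5,7,0,0,0], "jaw": [85,85,85,85,85]}}

```text
time_s: 1.45
position: [0.4788, 0.3668, 0.1611]
orientation: [[0.233, 0.973, -0.002], [0.973, -0.233, -0.001], [-0.001, -0.001, -1.0]]
wrist_force: [0.0, 0.1, 1.0]
opening: 0.0848
finger_force: 0.0
```

```bash
python3 - <<'E'
from h import *
snap('wrist','wrist2.png')
a=cv2.imread('pics/wrist1.png');b=cv2.imread('pics/wrist2.png')
cv2.imwrite('pics/v2.png',np.hstack([cv2.resize(a[:,0:400],(390,374)),cv2.resize(b[:,56:456],(390,374))]))
w=load('wrist1.png')
segw(w,(105,150,60),(125,255,255),.008,500); segw(w,(8,150,60),(19,255,255),.008,500)
E
```

```text
[294. 310.] rect [619.4 -78.1] [141.6 103.1] 4.8
[301. 192.] rect [611.9 132.5] [140.7 197.7] 1.5
```

View pics/v2.png

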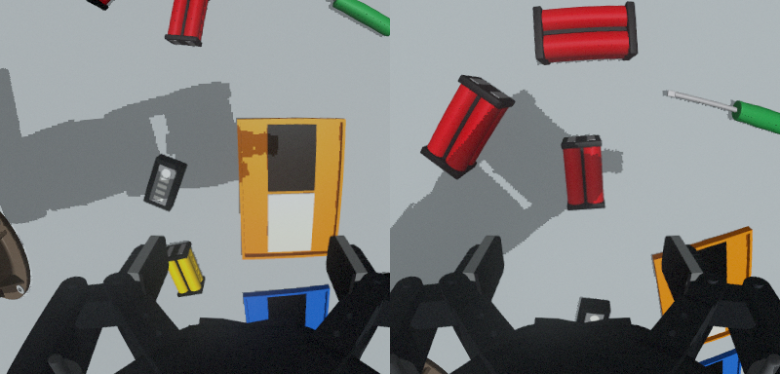

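Right half: the small red block's top face spans view (565–604, 147–208), and the two larger reds are at (467,125) and (585,32). Left half: the gauge cover's top is near (165,182), and the orange tray is fully visible.

```bash
python3 - <<'E'
from h import *
w=load('wrist2.png'); w1=load('wrist1.png')
g=lambda p:[(56+(u-390)/.975,v/.974) for u,v in p]; g1=lambda p:[(u/.975,v/.974) for u,v in p]
face(w,g([(564,149),(602,147),(606,206),(569,209)]),.04,True)
print('cover');face(w1,g1([(156,156),(185,161),(171,210),(144,202)]),.024,True)
a=w['color'][:,:,::-1]
cv2.imwrite('pics/v3.png',np.hstack([cv2.resize(a[125:230,215:295],None,fx=5,fy=5,interpolation=2),cv2.resize(w1['color'][145:235,135:210,::-1],(400,525),interpolation=2)]))
E
```

```text
ctr [481.3 363.7] sides [36.5 60.9 37.9 62.2] yaw -9.1
cover
ctr [442.9 154.5] sides [38.6 70.9 39.1 67.1] yaw -20.0
```

View pics/v3.png

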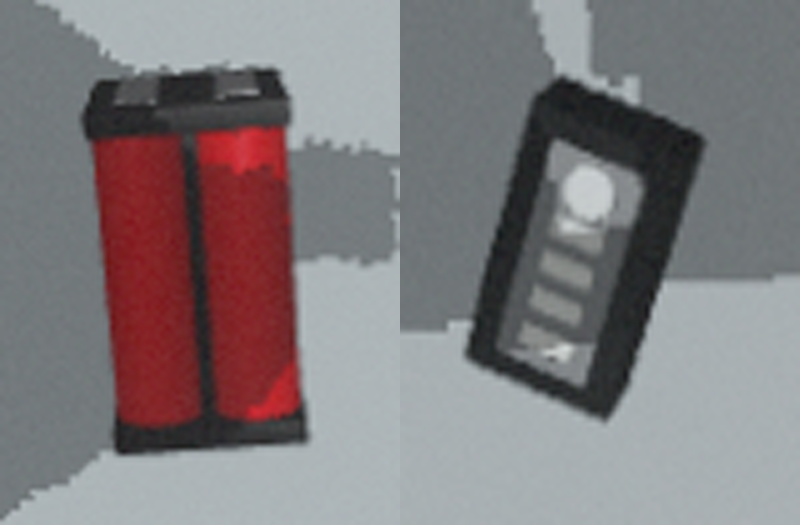

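Left: red's top face spans crop (85,115) to (308,440). Right: the cover's window is centred at (571,262).

```bash
python3 - <<'E'
from h import *
w=load('wrist2.png'); w1=load('wrist1.png')
face(w,[(215+u/5,125+v/5) for u,v in [(85,117),(290,107),(308,440),(115,453)]],.04,True)
g=lambda p:[(135+(u-400)*75/400,145+v*90/525) for u,v in p]
print('cover win');face(w1,g([(550,140),(645,175),(590,385),(497,350)]),.024,True)
print('cover');face(w1,g([(540,108),(680,155),(605,420),(468,355)]),.024,True)
# TCP vector for red
o=sensors.get_obs(); print(np.array(o['position'])*1000)
E
```

```text
ctr [480.4 365.4] sides [38.2 66.8 38.5 67.7] yaw -9.4
cover win
ctr [441.3 151.1] sides [24.1 51.3 24.7 51.5] yaw -20.5
cover
ctr [441.8 151.5] sides [35.  65.2 37.5 61.4] yaw -22.1
[479.32748812 367.03639074 162.15001592]
```

{"fn": "arm_command", "kwargs": {"translation": [[-1,2,30],[0,0,34],[0,0,34],[0,0,30],[0,0,15]], "twist": [-4,0,0,0,0], "jaw": [65,65,65,65,65]}}

```text
time_s: 1.92
position: [0.4806, 0.3651, 0.0168]
orientation: [[0.165, 0.986, -0.001], [0.986, -0.165, -0.001], [-0.001, -0.001, -1.0]]
wrist_force: [-0.7, -1.7, 0.2]
opening: 0.0651
finger_force: 0.0
```

{"fn": "arm_command", "kwargs": {"translation": [[0,0,0],[0,0,0],[0,0,0],[0,0,0],[0,0,0]], "twist": [0,0,0,0,0], "jaw": [60,50,40,35,30], "grip_force": 40}}

```text
time_s: 2.33
position: [0.4817, 0.3661, 0.0209]
orientation: [[0.165, 0.986, 0.003], [0.986, -0.165, 0.002], [0.002, 0.003, -1.0]]
wrist_force: [-1.1, -1.1, 8.6]
opening: 0.0379
finger_force: 41.3
```

{"fn": "arm_command", "kwargs": {"translation": [[0,0,-15],[0,0,-30],[0,0,-30],[0,0,-20],[0,0,0]], "twist": [0,0,0,0,0], "jaw": [30,30,30,30,30]}}

```text
time_s: 2.75
position: [0.4824, 0.3666, 0.119]
orientation: [[0.165, 0.986, 0.007], [0.986, -0.165, 0.004], [0.005, 0.006, -1.0]]
wrist_force: [0.7, -0.5, -1.6]
opening: 0.0378
finger_force: 41.3
```

```bash
python3 - <<'E'
from h import *
w1=load('wrist1.png'); g1=lambda p:[(u/.975,v/.974) for u,v in p]
print('pads');face(w1,g1([(268,125),(316,125),(315,192),(267,191)]),.006,True)
face(w1,g1([(267.5,193),(313.5,195),(313,252),(267.5,251)]),.006,True)
w0=load('wrist0.png')
face(w0,[(222,191),(271,189),(274,250),(227,253)],.006,True);face(w0,[(230,255),(275,252),(278,303),(235,305)],.006,True)
o=sensors.get_obs();p=o['position']*1000;R=o['orientation']
print(p, o['opening'], o['finger_force'])
E
```

```text
pads
ctr [610.5 181.6] sides [62.4 91.5 66.2 88.5] yaw 1.3
ctr [613.5  87.7] sides [63.7 91.1 68.7 90.4] yaw 3.1
ctr [618.7 -84.5] sides [63.8 90.3 66.7 92.5] yaw 3.1
ctr [ 627.1 -180. ] sides [64.  94.1 67.6 92.8] yaw 3.8
[482.39736429 366.64925467 118.96956947] 0.03783169534775193 41.26499533653259
```

{"fn": "arm_command", "kwargs": {"translation": [[-20,19.5,0],[-27,26.2,0],[-27,26.2,0],[-27,26.2,0],[-27,26.2,0]], "twist": [0,0,0,0,0], "jaw": [30,30,30,30,30]}}

```text
time_s: 3.17
position: [0.5828, 0.2173, 0.1135]
orientation: [[0.165, 0.986, 0.0], [0.986, -0.165, 0.0], [0.0, 0.0, -1.0]]
wrist_force: [0.5, 0.5, -2.1]
opening: 0.0378
finger_force: 41.2
```

{"fn": "arm_command", "kwargs": {"translation": [[-24,23,0],[-10,10,0],[0,0,0],[0,0,30],[0,0,30]], "twist": [0,0,-5.5,-5.4,0], "jaw": [30,30,30,30,30]}}

```text
time_s: 3.58
position: [0.61, 0.1798, 0.0543]
orientation: [[-0.03, 1.0, 0.004], [1.0, 0.03, 0.001], [0.001, 0.004, -1.0]]
wrist_force: [0.1, 0.3, -3.2]
opening: 0.0378
finger_force: 41.2
```

{"fn": "arm_command", "kwargs": {"translation": [[0,0,0],[0,0,0],[0,0,0],[0,0,0],[0,0,0]], "twist": [0,0,0,0,0], "jaw": [30,30,30,30,30]}}

```text
time_s: 4.0
position: [0.6098, 0.1802, 0.0553]
orientation: [[-0.025, 1.0, 0.003], [1.0, 0.025, 0.0], [0.0, 0.003, -1.0]]
wrist_force: [0.8, -0.6, -2.8]
opening: 0.0375
finger_force: 41.6
```

{"fn": "arm_command", "kwargs": {"translation": [[0,0,12],[0,0,8],[0,0,5],[0,0,2],[0,0,0]], "twist": [0,0,0,0,0], "jaw": [30,30,30,30,30]}}

```text
time_s: 4.42
position: [0.6087, 0.1797, 0.0269]
orientation: [[-0.024, 1.0, -0.001], [1.0, 0.024, -0.0], [-0.0, -0.001, -1.0]]
wrist_force: [-5.1, -1.9, 8.9]
opening: 0.0376
finger_force: 42.9
```

```bash
python3 - <<'E'
from h import *
snap('wrist','wrist3.png'); snap('side','side3.png'); o=sensors.get_obs();print(o['position'],o['wrist_force'],o['q'])
a=cv2.imread('pics/wrist3.png');b=cv2.imread('pics/side3.png')
cv2.imwrite('pics/v4.png',np.hstack([cv2.resize(a[:,56:456],(390,374)),cv2.resize(b[150:250,190:290],(374,374))]))
E
```

```text
[0.60866672 0.17972111 0.02691991] [-5.06278274 -1.45653555  8.2436522 ] [ 1.04924346e+01  4.23039450e+01  9.67944695e+01 -8.47505660e-03
  4.09592871e+01  9.09729642e+00]
```

View pics/v4.png

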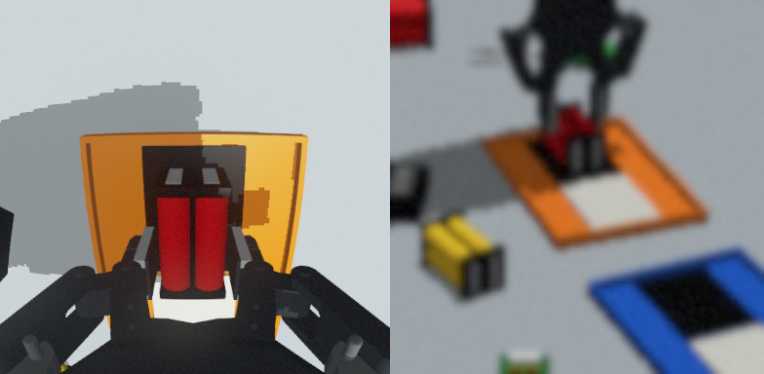

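The red block stands on the black pad (view (195,245)), with contact felt at about 8 N. I'll release it and go on to the cover.

{"fn": "arm_command", "kwargs": {"translation": [[0,0,0],[0,0,0],[0,0,0],[0,0,-15],[0,0,-30]], "twist": [0,0,0,0,0], "jaw": [50,60,65,65,65]}}

```text
time_s: 4.93
position: [0.6076, 0.1795, 0.0689]
orientation: [[-0.024, 1.0, -0.006], [1.0, 0.024, -0.001], [-0.001, -0.006, -1.0]]
wrist_force: [0.3, 0.6, 0.1]
opening: 0.0648
finger_force: 0.0
```

{"fn": "arm_command", "kwargs": {"translation": [[0,0,-35],[0,-20,-30],[-6,-40,0],[-6,-40,0],[-6,-40,0]], "twist": [0,0,0,0,0], "jaw": [65,65,65,65,65]}}

```text
time_s: 5.35
position: [0.468, 0.1581, 0.1368]
orientation: [[-0.024, 1.0, 0.001], [1.0, 0.024, 0.0], [0.0, 0.001, -1.0]]
wrist_force: [-0.1, 0.3, -0.4]
opening: 0.0651
finger_force: 0.0
```

{"fn": "arm_command", "kwargs": {"translation": [[-6,-28,0],[0,0,0],[0,0,0],[0,0,0],[0,0,0]], "twist": [0,7,7,7,1.5], "jaw": [65,65,65,65,65]}}

```text
time_s: 5.77
position: [0.4419, 0.1518, 0.1367]
orientation: [[0.367, 0.93, 0.001], [0.93, -0.367, 0.0], [0.0, 0.001, -1.0]]
wrist_force: [-0.8, -0.5, -0.1]
opening: 0.0648
finger_force: 0.0
```

```bash
python3 - <<'E'
from h import *
w=snap('wrist','wrist4.png'); o=sensors.get_obs();print(o['position'],o['wrist_force'],np.round(o['orientation'],3),o['q'])
cv2.imwrite('pics/v5.png',cv2.resize(w['color'][80:300,130:380,::-1],None,fx=3,fy=2.7))
E
```

```text
[0.44188758 0.1517603  0.13664845] [-0.11071844 -0.1921226   0.65624764] [[ 0.364  0.931  0.   ]
 [ 0.931 -0.364  0.   ]
 [ 0.     0.    -1.   ]] [1.08456801e+01 2.24387927e+01 1.16335158e+02 6.49207044e-04
 4.11989842e+01 3.22070786e+01]
```

View pics/v5.png

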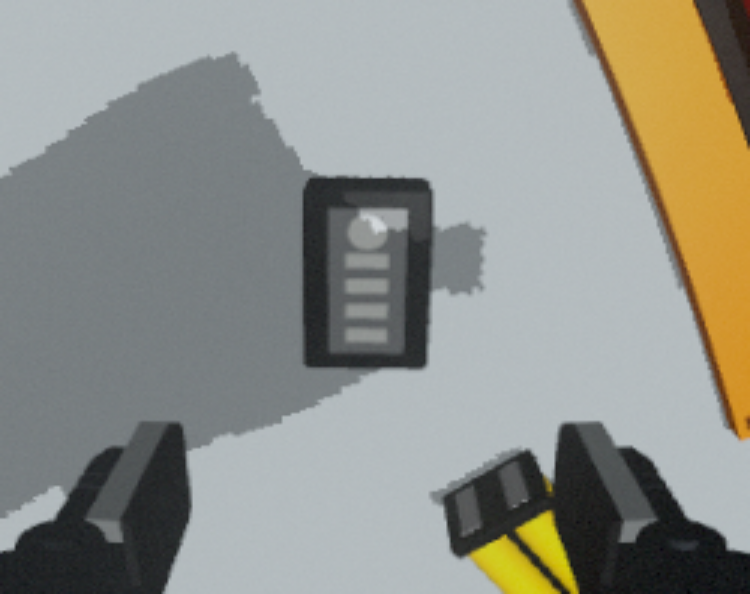

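Aligned: the cover's top spans view (305–430, 190–367) with its window centred at (367,281). The yellow block's end is at (495,500).

```bash
python3 - <<'E'
from h import *
w=load('wrist4.png'); g=lambda p:[(130+u/3,80+v/2.7) for u,v in p]
face(w,g([(329,208),(407,208),(404,354),(329,352)]),.024,True)
face(w,g([(304,192),(431,192),(427,367),(304,366)]),.024,True)
E
```

```text
ctr [441.1 151.1] sides [23.6 52.7 24.  51.9] yaw -22.1
ctr [440.9 151.3] sides [38.3 63.3 39.6 62.9] yaw -22.1
```

{"fn": "arm_command", "kwargs": {"translation": [[0,-1,30],[0,0,34],[0,0,30],[0,0,18],[0,0,8]], "twist": [0.7,0,0,0,0], "jaw": [65,65,65,65,65]}}

```text
time_s: 6.23
position: [0.44, 0.1519, 0.0143]
orientation: [[0.37, 0.929, -0.003], [0.929, -0.37, -0.001], [-0.002, -0.003, -1.0]]
wrist_force: [-0.9, 0.6, 0.6]
opening: 0.0652
finger_force: 0.0
```

{"fn": "arm_command", "kwargs": {"translation": [[0,0,0],[0,0,0],[0,0,0],[0,0,0],[0,0,0]], "twist": [0,0,0,0,0], "jaw": [60,50,40,35,30], "grip_force": 30}}

```text
time_s: 6.65
position: [0.4413, 0.1522, 0.0176]
orientation: [[0.371, 0.929, 0.002], [0.929, -0.371, 0.0], [0.001, 0.002, -1.0]]
wrist_force: [0.1, -0.3, -0.6]
opening: 0.0298
finger_force: 0.0
```

{"fn": "arm_command", "kwargs": {"translation": [[0,0,0],[0,0,-15],[0,0,-30],[0,0,-30],[0,0,-15]], "twist": [0,0,0,0,0], "jaw": [30,30,30,30,30]}}

```text
time_s: 7.07
position: [0.4415, 0.1523, 0.1096]
orientation: [[0.371, 0.929, 0.003], [0.929, -0.371, 0.001], [0.002, 0.003, -1.0]]
wrist_force: [0.3, 0.3, 0.8]
opening: 0.0302
finger_force: 0.0
```

The jaw closed to 30 mm with no force, so the grasp missed. I'll look.

```bash
python3 - <<'E'
from h import *
w=snap('wrist','wrist5.png'); s=snap('side','side5.png')
cv2.imwrite('pics/v6.png',np.hstack([w['color'][:,90:430,::-1],cv2.resize(s['color'][140:260,140:260,::-1],(384,384))]))
E
```

```text
(no output)
```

View pics/v6.png

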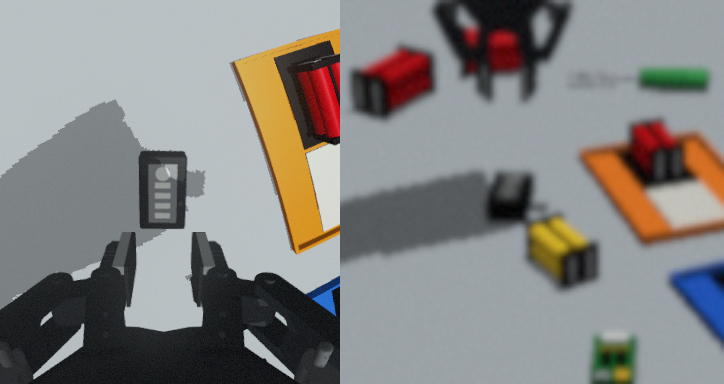

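```bash
python3 - <<'E'
from h import *
w=load('wrist5.png'); s=load('scene0.png'); sd=load('side0.png'); s5=load('side5.png')
print('wrist5');face(w,[(230,158),(276,158),(274,228),(230,228)],.024,True)
print('scene',[px2w(s,275.5,139.5,z).round(4)[:2] for z in (0,.024,.06)])
print('side5',[px2w(s5,140+512*0+ (512-340)/384*120,140+190/384*120,z).round(4)[:2] for z in (0,.024,.06)])
print('wrist1',[px2w(load('wrist1.png'),135+171*75/400,145+262*90/525,z,True).round(4)[:2] for z in (0,.024,.06)])
print('wrist5',[px2w(w,252,193,z,True).round(4)[:2] for z in (0,.024,.06)])
# project TCP & expected cover
def proj(im,P,fish):
    d=np.array(im['rotation']).T@(np.array(P)-im['origin']); p=np.array([d[0],-d[1]])/-d[2]
    if fish: r=np.linalg.norm(p); p*=np.arctan(r)/r
    return p*im['fx']+[im['cx'],im['cy']]
print(proj(w,[.4411,.1511,.024],1), proj(s,[.4411,.1511,.024],0), proj(s5,[.4411,.1511,.024],0),proj(w,[.4415,.1523,.1096],1))
E
```

```text
wrist5
ctr [440.8 151.1] sides [37.6 62.6 38.8 62.6] yaw -22.6
scene [array([0.4312, 0.1602]), array([0.448 , 0.1523]), array([0.4732, 0.1405])]
side5 [array([0.4499, 0.1826]), array([0.44  , 0.1393]), array([0.425 , 0.0742])]
wrist1 [array([0.4344, 0.1441]), array([0.4419, 0.1518]), array([0.4532, 0.1632])]
wrist5 [array([0.4379, 0.1451]), array([0.4409, 0.1524]), array([0.4453, 0.1633])]
[252.79263288 194.23466361] [274.29634476 137.88620505] [193.19640537 197.68312076] [252.91328693 239.09016341]
```

All views agree on the position, and the cover hasn't moved. I'll retry lower, with a firmer grip, checking the force before lifting.

{"fn": "arm_command", "kwargs": {"translation": [[0,0,0],[0,0,10],[0,0,30],[0,0,30],[0,0,20]], "twist": [0,0,0,0,0], "jaw": [75,75,75,75,75], "grip_force": 40}}

```text
time_s: 7.58
position: [0.4397, 0.1518, 0.0138]
orientation: [[0.371, 0.928, -0.003], [0.928, -0.371, -0.001], [-0.001, -0.002, -1.0]]
wrist_force: [0.1, -0.3, 0.7]
opening: 0.0748
finger_force: 0.0
```

{"fn": "arm_command", "kwargs": {"translation": [[0,0,4],[0,0,2],[0,0,0],[0,0,0],[0,0,0]], "twist": [0,0,0,0,0], "jaw": [70,60,55,50,45]}}

```text
time_s: 8.0
position: [0.4413, 0.1522, 0.0115]
orientation: [[0.371, 0.929, 0.002], [0.929, -0.371, 0.0], [0.001, 0.001, -1.0]]
wrist_force: [-0.2, 0.1, -1.6]
opening: 0.045
finger_force: 0.0
```

```bash
python3 - <<'E'
from h import *
w=snap('wrist','wrist6.png'); s=snap('side','side6.png');o=sensors.get_obs(); print(o['position'],o['wrist_force'],o['opening'])
cv2.imwrite('pics/v7.png',np.hstack([w['color'][:,90:430,::-1],cv2.resize(s['color'][140:230,140:230,::-1],(384,384))]))
E
```

```text
[0.4412459  0.15219209 0.01147059] [-0.21851096  0.10997587 -0.33312939] 0.0447462045408305
```

View pics/v7.png

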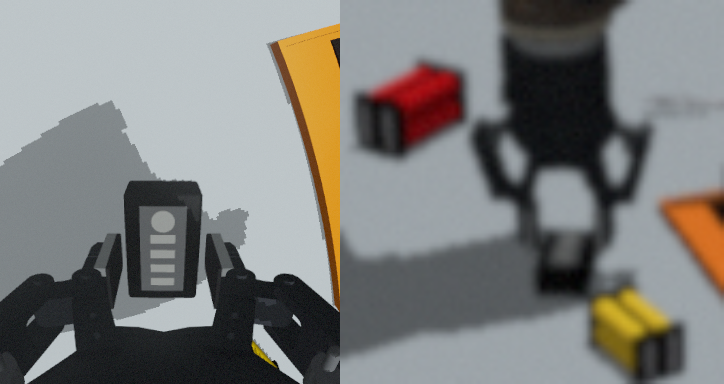

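The cover stands between the pads (view (165,240)), so I'll close on it now.

{"fn": "arm_command", "kwargs": {"translation": [[0,0,0],[0,0,0],[0,0,0],[0,0,0],[0,0,0]], "twist": [0,0,0,0,0], "jaw": [40,37,34,30,25]}}

```text
time_s: 8.52
position: [0.4411, 0.1522, 0.0115]
orientation: [[0.371, 0.928, 0.001], [0.928, -0.371, 0.0], [0.001, 0.001, -1.0]]
wrist_force: [-2.1, -0.2, 12.1]
opening: 0.0378
finger_force: 38.7
```

{"fn": "arm_command", "kwargs": {"translation": [[0,0,-5],[0,0,-15],[0,0,-25],[0,0,-25],[0,0,-10]], "twist": [0,0,0,0,0], "jaw": [25,25,25,25,25]}}

```text
time_s: 8.93
position: [0.4415, 0.1523, 0.0934]
orientation: [[0.371, 0.929, 0.003], [0.929, -0.371, 0.001], [0.002, 0.003, -1.0]]
wrist_force: [0.8, 0.6, -1.1]
opening: 0.0371
finger_force: 40.2
```

{"fn": "arm_command", "kwargs": {"translation": [[0.5,25,0],[0.6,35,0],[0.6,35,0],[0.6,35,0],[0.6,35,0]], "twist": [0,0,0,0,0], "jaw": [25,25,25,25,25]}}

```text
time_s: 9.35
position: [0.5965, 0.0928, 0.0912]
orientation: [[0.371, 0.929, 0.0], [0.929, -0.371, -0.0], [0.0, 0.0, -1.0]]
wrist_force: [0.5, 1.3, -0.4]
opening: 0.037
finger_force: 40.2
```

{"fn": "arm_command", "kwargs": {"translation": [[0,18.4,0],[0,0,0],[0,0,10],[0,0,20],[0,0,20]], "twist": [0,-6,-6,-6,-5.3], "jaw": [25,25,25,25,25]}}

```text
time_s: 9.77
position: [0.6125, 0.0866, 0.0408]
orientation: [[-0.031, 1.0, 0.002], [1.0, 0.031, 0.0], [-0.0, 0.002, -1.0]]
wrist_force: [-0.5, -0.4, -1.0]
opening: 0.0369
finger_force: 40.3
```

{"fn": "arm_command", "kwargs": {"translation": [[0,0,0],[0,0,0],[0,0,0],[0,0,0],[0,0,0]], "twist": [0,0,0,0,0], "jaw": [25,25,25,25,25]}}

```text
time_s: 10.18
position: [0.6127, 0.0867, 0.0418]
orientation: [[-0.025, 1.0, 0.002], [1.0, 0.025, 0.0], [0.0, 0.002, -1.0]]
wrist_force: [0.0, -0.9, -0.6]
opening: 0.037
finger_force: 40.4
```

{"fn": "arm_command", "kwargs": {"translation": [[0,0,10],[0,0,8],[0,0,4],[0,0,2],[0,0,0]], "twist": [0,0,0,0,0], "jaw": [25,25,25,25,25]}}

```text
time_s: 10.6
position: [0.6118, 0.0867, 0.0176]
orientation: [[-0.026, 1.0, -0.001], [1.0, 0.026, -0.0], [-0.0, -0.001, -1.0]]
wrist_force: [-7.3, -1.4, 18.0]
opening: 0.0368
finger_force: 45.5
```

```bash
python3 - <<'E'
from h import *
w=snap('wrist','wrist7.png'); s=snap('side','side7.png');o=sensors.get_obs(); print(o['position'],o['wrist_force'],o['opening'])
cv2.imwrite('pics/v8.png',np.hstack([w['color'][:,90:430,::-1],cv2.resize(s['color'][155:255,190:290,::-1],(384,384))]))
E
```

```text
[0.61182606 0.08670349 0.01754332] [-7.92629914 -0.82911068 17.72506312] 0.03691553289948799
```

View pics/v8.png

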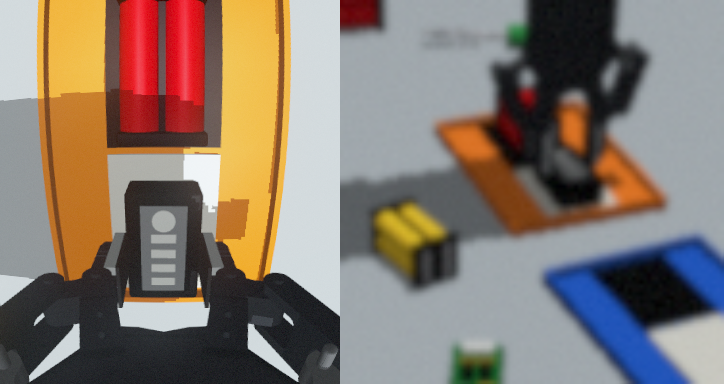

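The cover is on the grey pad (view (162,240)) with contact at 18 N. I'll release and check from above.

{"fn": "arm_command", "kwargs": {"translation": [[0,0,-1],[0,0,0],[0,0,0],[0,0,0],[0,0,-20]], "twist": [0,0,0,0,0], "jaw": [45,55,65,65,65]}}

```text
time_s: 11.12
position: [0.6106, 0.0866, 0.0345]
orientation: [[-0.026, 1.0, -0.005], [1.0, 0.026, -0.0], [-0.0, -0.005, -1.0]]
wrist_force: [-1.6, 0.4, 0.6]
opening: 0.0649
finger_force: 0.0
```

{"fn": "arm_command", "kwargs": {"translation": [[0,0,-40],[0,0,-40],[0,0,-10],[0,0,0],[0,0,0]], "twist": [0,0,0,0,0], "jaw": [65,65,65,65,65]}}

```text
time_s: 11.53
position: [0.6121, 0.0867, 0.1275]
orientation: [[-0.026, 1.0, 0.001], [1.0, 0.026, 0.0], [-0.0, 0.001, -1.0]]
wrist_force: [-1.1, -0.0, 0.4]
opening: 0.065
finger_force: 0.0
```

```bash
python3 - <<'E'
from h import *
w=snap('wrist','wrist8.png'); o=sensors.get_obs(); print(o['position'],o['wrist_force'],o['opening'])
cv2.imwrite('pics/v9.png',cv2.resize(w['color'][0:260,140:370,::-1],(530,600)))
E
```

```text
[0.61165412 0.08662336 0.12648922] [ 1.0258507   0.61521476 -0.20040454] 0.06531543597426667
```

View pics/v9.png

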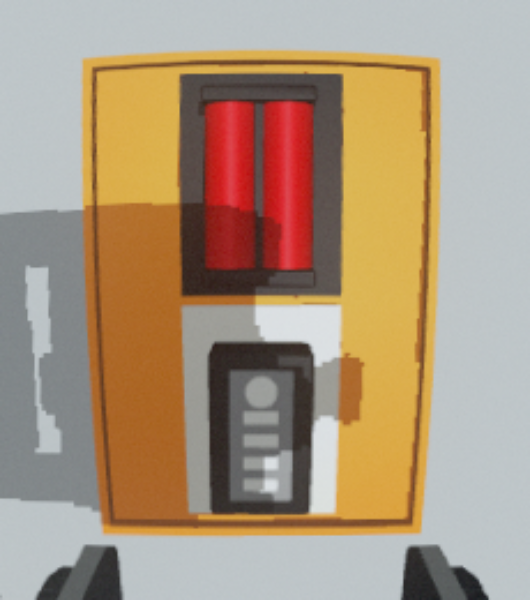

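Red (258,185) is centred on the black pad. The cover (262,435) sits toward the -y end, so I'll measure it.

```bash
python3 - <<'E'
from h import *
w=load('wrist8.png'); k=230/530;m=260/600; g=lambda p:[(140+u*k,v*m) for u,v in p]
print('pad');face(w,g([(182,305),(341,303),(336,514),(189,514)]),.006,True)
print('cover');face(w,g([(210,357),(313,357),(309,512),(212,512)]),.030,True)
print('win');face(w,g([(230,370),(293,370),(291,500),(230,498)]),.030,True)
print('bpad');face(w,g([(180,74),(342,74),(341,295),(183,295)]),.006,True)
print('red');face(w,g([(203,100),(316,98),(314,284),(205,286)]),.046,True)
E
```

```text
pad
ctr [613.1  88.5] sides [63.9 91.8 64.5 90.9] yaw 1.8
cover
ctr [612.7  85.6] sides [38.3 62.5 38.7 62.4] yaw 1.1
win
ctr [612.7  86. ] sides [23.5 52.3 24.1 51.4] yaw 1.1
bpad
ctr [610.4 182.7] sides [63.7 89.8 63.3 89.8] yaw 1.8
red
ctr [609.8 177.1] sides [37.8 64.2 37.2 64.2] yaw 1.5
```

{"fn": "arm_command", "kwargs": {"translation": [[-20,-13,0],[-31,-21,0],[-31,-21,0],[-31,-21,0],[-31,-21,0]], "twist": [0,0,0,0,0], "jaw": [65,65,65,65,65]}}

```text
time_s: 12.0
position: [0.5171, -0.0606, 0.1258]
orientation: [[-0.027, 1.0, -0.003], [1.0, 0.027, 0.001], [0.001, -0.003, -1.0]]
wrist_force: [-0.0, -0.8, -0.5]
opening: 0.0653
finger_force: 0.0
```

{"fn": "arm_command", "kwargs": {"translation": [[-31,-21,0],[-31,-21,0],[-32,-21,0],[0,0,0],[0,0,0]], "twist": [0,0,0,7,7], "jaw": [65,65,65,65,65]}}

```text
time_s: 12.42
position: [0.4569, -0.1569, 0.1261]
orientation: [[0.225, 0.974, -0.003], [0.974, -0.225, 0.001], [0.001, -0.003, -1.0]]
wrist_force: [0.9, -0.1, -0.8]
opening: 0.0651
finger_force: 0.0
```

{"fn": "arm_command", "kwargs": {"translation": [[0,0,0],[0,0,0],[0,0,0],[0,0,0],[0,0,0]], "twist": [7,0,0,0,0], "jaw": [65,65,65,65,65]}}

```text
time_s: 12.83
position: [0.4584, -0.1552, 0.1271]
orientation: [[0.331, 0.944, -0.001], [0.944, -0.331, 0.0], [0.0, -0.001, -1.0]]
wrist_force: [0.7, -0.2, 0.0]
opening: 0.0649
finger_force: 0.0
```

```bash
python3 - <<'E'
from h import *
w=snap('wrist','wrist9.png'); o=sensors.get_obs(); print(o['position'],np.round(o['orientation'],3))
cv2.imwrite('pics/v10.png',cv2.resize(w['color'][80:280,130:380,::-1],(750,600),interpolation=2))
E
```

```text
[ 0.45840298 -0.15517617  0.12726501] [[ 0.331  0.944 -0.001]
 [ 0.944 -0.331  0.   ]
 [ 0.    -0.001 -1.   ]]
```

View pics/v10.png

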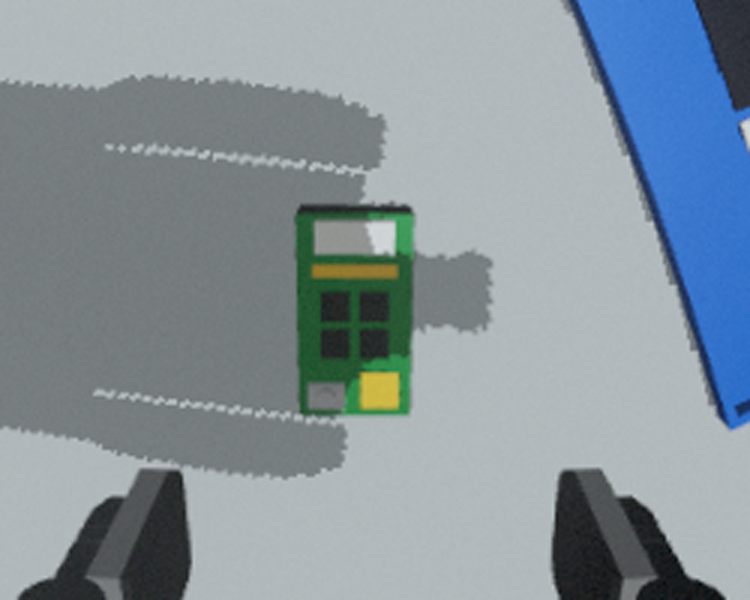

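The board is seen squarely, spanning (298–412, 212–413). Next I'll measure its centre at 14 mm height.

```bash
python3 - <<'E'
from h import *
w=load('wrist9.png'); g=lambda p:[(130+u/3,80+v/3) for u,v in p]
face(w,g([(298,213),(413,213),(410,414),(300,413)]),.014,True)
P=sensors.get_obs(); print(P['position'])
E
```

```text
ctr [ 453.6 -155.6] sides [34.8 65.6 35.6 65.3] yaw -19.7
[ 0.45840298 -0.15517617  0.12726501]
```

{"fn": "arm_command", "kwargs": {"translation": [[-2,-4.4,25],[0,0,34],[0,0,30],[0,0,18],[0,0,6]], "twist": [0.4,0,0,0,0], "jaw": [65,65,65,65,65]}}

```text
time_s: 13.3
position: [0.4527, -0.1553, 0.0122]
orientation: [[0.339, 0.941, -0.003], [0.941, -0.339, 0.002], [0.0, -0.004, -1.0]]
wrist_force: [-0.2, -0.3, -0.2]
opening: 0.0647
finger_force: 0.0
```

{"fn": "arm_command", "kwargs": {"translation": [[0,0,3],[0,0,0],[0,0,0],[0,0,0],[0,0,0]], "twist": [0,0,0,0,0], "jaw": [60,52,45,40,37]}}

```text
time_s: 13.72
position: [0.4541, -0.156, 0.0126]
orientation: [[0.34, 0.94, 0.002], [0.94, -0.34, -0.001], [-0.0, 0.002, -1.0]]
wrist_force: [1.3, 0.0, -0.6]
opening: 0.0364
finger_force: 0.0
```

{"fn": "arm_command", "kwargs": {"translation": [[0,0,0],[0,0,0],[0,0,0],[0,0,0],[0,0,0]], "twist": [0,0,0,0,0], "jaw": [35,32,29,26,22]}}

```text
time_s: 14.13
position: [0.4537, -0.1559, 0.0117]
orientation: [[0.34, 0.94, 0.0], [0.94, -0.34, -0.0], [0.0, 0.0, -1.0]]
wrist_force: [-0.1, 0.5, -0.9]
opening: 0.0219
finger_force: 0.0
```

The jaw closed above the board without contact, so the tips stand higher than stated, as they did with the cover's first grasp. I'll open and feel my way lower.

{"fn": "arm_command", "kwargs": {"translation": [[0,0,0],[0,0,0],[0,0,0],[0,0,2],[0,0,3]], "twist": [0,0,0,0,0], "jaw": [40,50,50,50,50]}}

```text
time_s: 14.55
position: [0.4538, -0.1559, 0.0066]
orientation: [[0.34, 0.94, 0.0], [0.94, -0.34, -0.0], [-0.0, 0.001, -1.0]]
wrist_force: [-0.0, 0.1, -0.3]
opening: 0.0499
finger_force: 0.0
```

```bash
python3 - <<'E'
from h import *
w=snap('wrist','wrist10.png'); s=snap('side','side10.png');o=sensors.get_obs(); print(o['position'],o['wrist_force'],o['opening'])
cv2.imwrite('pics/v11.png',np.hstack([w['color'][:,90:430,::-1],cv2.resize(s['color'][190:280,180:270,::-1],(384,384))]))
E
```

```text
[ 0.45350528 -0.15576521  0.00614408] [-0.34200592  0.66368069  0.06929752] 0.04988141898638996
```

View pics/v11.png

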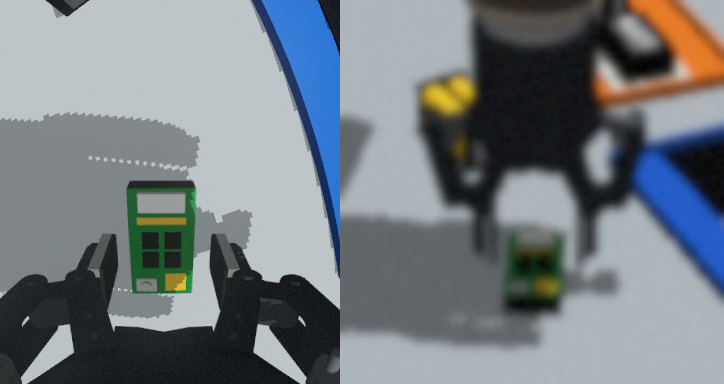

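```bash
python3 - <<'E'
from h import *
w=load('wrist10.png'); o=sensors.get_obs(); p=o['position'];R=o['orientation']
def proj(im,P):
    d=np.array(im['rotation']).T@(np.array(P)-im['origin']); q=np.array([d[0],-d[1]])/-d[2]
    r=np.linalg.norm(q); q*=np.arctan(r)/r
    return (q*im['fx']+[im['cx'],im['cy']]-[90,0]).round()
for z in (11,0,-10,-20,-40):
  print(z,[proj(w,p+R@np.array([x,y,z])/1000) for x in (-11,11) for y in (-25,25)])
cv2.imwrite('pics/v12.png',cv2.resize(w['color'][215:335,160:340,::-1],(780,520),interpolation=2))
E
```

```text
11 [array([123., 246.]), array([202., 246.]), array([121., 214.]), array([204., 214.])]
0 [array([120., 255.]), array([204., 255.]), array([118., 221.]), array([207., 221.])]
-10 [array([118., 264.]), array([207., 264.]), array([115., 229.]), array([209., 229.])]
-20 [array([116., 273.]), array([209., 273.]), array([113., 237.]), array([212., 237.])]
-40 [array([110., 296.]), array([214., 296.]), array([106., 257.]), array([219., 257.])]
```

View pics/v12.png

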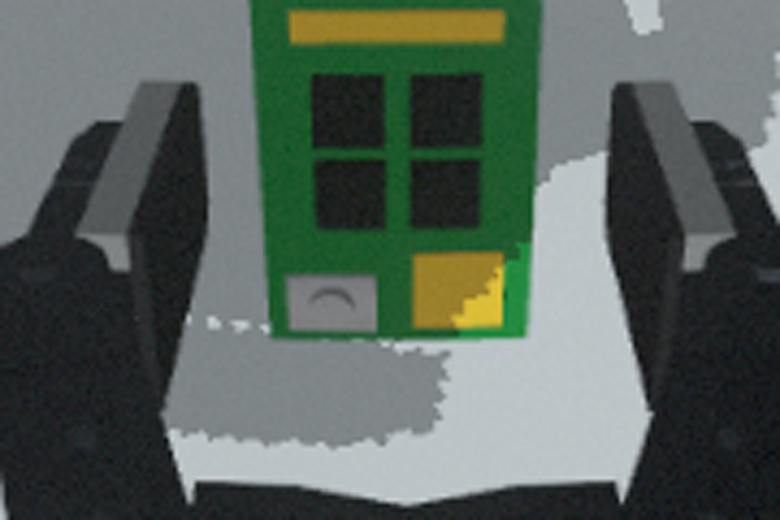

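The pad tips project at about 16 mm behind the TCP at this opening (crop (200,85) and (207,230)), not ahead of it. That explains the misses. I'll go down 13 mm more.

{"fn": "arm_command", "kwargs": {"translation": [[0,0,6],[0,0,4],[0,0,3],[0,0,0],[0,0,0]], "twist": [0,0,0,0,0], "jaw": [50,50,50,50,50]}}

```text
time_s: 15.07
position: [0.4536, -0.1558, -0.0067]
orientation: [[0.34, 0.94, -0.0], [0.94, -0.34, 0.0], [0.0, -0.0, -1.0]]
wrist_force: [1.1, -0.3, 0.8]
opening: 0.0497
finger_force: 0.0
```

{"fn": "arm_command", "kwargs": {"translation": [[0,0,0],[0,0,0],[0,0,0],[0,0,0],[0,0,0]], "twist": [0,0,0,0,0], "jaw": [44,38,34,28,22], "grip_force": 40}}

```text
time_s: 15.48
position: [0.4537, -0.1559, -0.006]
orientation: [[0.34, 0.94, 0.0], [0.94, -0.34, -0.0], [-0.0, 0.0, -1.0]]
wrist_force: [-0.1, 0.8, 5.8]
opening: 0.0348
finger_force: 40.0
```

{"fn": "arm_command", "kwargs": {"translation": [[0,0,-5],[0,0,-20],[0,0,-30],[0,0,-20],[0,0,-5]], "twist": [0,0,0,0,0], "jaw": [22,22,22,22,22]}}

```text
time_s: 15.9
position: [0.4546, -0.1563, 0.0765]
orientation: [[0.34, 0.94, 0.004], [0.94, -0.34, -0.002], [-0.0, 0.004, -1.0]]
wrist_force: [-0.3, 0.1, -1.1]
opening: 0.0347
finger_force: 40.2
```

{"fn": "arm_command", "kwargs": {"translation": [[5,22,0],[7,32,0],[7,32,0],[7,32,0],[7,32,0]], "twist": [0,0,0,0,0], "jaw": [22,22,22,22,22]}}

```text
time_s: 16.32
position: [0.6072, -0.1759, 0.0731]
orientation: [[0.34, 0.94, -0.0], [0.94, -0.34, 0.0], [0.0, -0.0, -1.0]]
wrist_force: [0.2, 0.2, -0.3]
opening: 0.035
finger_force: 40.2
```

{"fn": "arm_command", "kwargs": {"translation": [[4.7,20.6,0],[0,0,0],[0,0,10],[0,0,15],[0,0,15]], "twist": [0,-6.3,-6.2,-6.2,-6.2], "jaw": [22,22,22,22,22]}}

```text
time_s: 16.73
position: [0.6268, -0.1783, 0.0326]
orientation: [[-0.093, 0.996, -0.0], [0.996, 0.093, 0.0], [0.0, -0.0, -1.0]]
wrist_force: [-0.2, 0.3, -0.5]
opening: 0.0347
finger_force: 40.2
```

{"fn": "arm_command", "kwargs": {"translation": [[0,0,0],[0,0,0],[0,0,0],[0,0,0],[0,0,0]], "twist": [0,0,0,0,0], "jaw": [22,22,22,22,22]}}

```text
time_s: 17.15
position: [0.6273, -0.1786, 0.0345]
orientation: [[-0.086, 0.996, 0.001], [0.996, 0.086, -0.0], [-0.001, 0.001, -1.0]]
wrist_force: [-0.2, -0.0, 0.4]
opening: 0.0349
finger_force: 40.2
```

{"fn": "arm_command", "kwargs": {"translation": [[0,0,14],[0,0,10],[0,0,6],[0,0,3],[0,0,1]], "twist": [0,0,0,0,0], "jaw": [22,22,22,22,22]}}

```text
time_s: 17.57
position: [0.6265, -0.1783, -0.0]
orientation: [[-0.087, 0.996, -0.001], [0.996, 0.087, 0.0], [0.001, -0.001, -1.0]]
wrist_force: [-7.2, 3.0, 16.4]
opening: 0.0349
finger_force: 42.0
```

{"fn": "arm_command", "kwargs": {"translation": [[0,0,-1],[0,0,0],[0,0,0],[0,0,-10],[0,0,-25]], "twist": [0,0,0,0,0], "jaw": [45,55,60,60,60]}}

```text
time_s: 17.98
position: [0.6256, -0.178, 0.0338]
orientation: [[-0.087, 0.996, -0.004], [0.996, 0.087, 0.002], [0.002, -0.004, -1.0]]
wrist_force: [-0.1, 0.9, 0.7]
opening: 0.0599
finger_force: 0.0
```

{"fn": "arm_command", "kwargs": {"translation": [[0,0,-40],[0,0,-40],[0,0,0],[0,0,0],[0,0,0]], "twist": [0,0,0,0,0], "jaw": [65,65,65,65,65]}}

```text
time_s: 18.4
position: [0.6267, -0.1784, 0.116]
orientation: [[-0.087, 0.996, 0.0], [0.996, 0.087, -0.0], [-0.0, 0.0, -1.0]]
wrist_force: [-0.2, 0.4, -0.0]
opening: 0.065
finger_force: 0.0
```

```bash
python3 - <<'E'
from h import *
w=snap('wrist','wrist11.png'); o=sensors.get_obs(); print(o['position'])
segw(w,(105,150,60),(125,255,255),.010,3000); segw(w,(45,80,30),(85,255,255),.020,800)
E
```

```text
[ 0.62643803 -0.1782791   0.1150742 ]
[253. 127.] rect [ 623.1 -131.7] [140.6 200.5] 4.9
[253. 186.] rect [ 626.8 -177.5] [35.2 65.4] 5.0
```

{"fn": "arm_command", "kwargs": {"translation": [[-15,-16,0],[-24,-26.7,0],[-24,-26.7,0],[-24,-26.7,0],[-24,-26.7,0]], "twist": [0,0,0,0,0], "jaw": [65,65,65,65,65]}}

```text
time_s: 18.87
position: [0.5126, -0.3002, 0.1142]
orientation: [[-0.088, 0.996, -0.002], [0.996, 0.088, 0.002], [0.002, -0.002, -1.0]]
wrist_force: [0.1, -0.1, -0.0]
opening: 0.0648
finger_force: 0.0
```

{"fn": "arm_command", "kwargs": {"translation": [[-24,-26.7,0],[-24,-26.7,0],[-4,-5,0],[0,0,0],[0,0,0]], "twist": [0,0,0,0,0], "jaw": [65,65,65,65,65]}}

```text
time_s: 19.28
position: [0.4604, -0.3564, 0.1147]
orientation: [[-0.086, 0.996, -0.001], [0.996, 0.086, 0.001], [0.001, -0.001, -1.0]]
wrist_force: [-0.4, -0.2, 0.1]
opening: 0.0648
finger_force: 0.0
```

```bash
python3 - <<'E'
from h import *
w=snap('wrist','wrist12.png'); o=sensors.get_obs(); print(o['position'])
cv2.imwrite('pics/v13.png',np.hstack([load('wrist11.png')['color'][0:330,140:380,::-1],cv2.resize(w['color'][80:300,130:380,::-1],(375,330),interpolation=2)]))
E
```

```text
[ 0.46097784 -0.3558596   0.11491999]
```

View pics/v13.png

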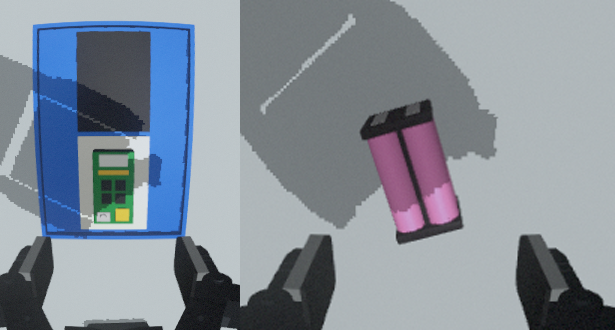

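The board (113,186) is well centred on the blue tray's grey pad. Pink's top face spans right view (365,136) to (463,226).

```bash
python3 - <<'E'
from h import *
w=load('wrist12.png')
face(w,[(130+(u-240)/1.5,80+v/1.5) for u,v in [(363,137),(435,119),(463,227),(398,243)]],.04,True)
o=sensors.get_obs(); print(o['position'],np.round(o['orientation'],3))
E
```

```text
ctr [ 456.  -361.8] sides [39.2 63.9 38.3 64.8] yaw 20.1
[ 0.46097784 -0.3558596   0.11491999] [[-0.087  0.996 -0.001]
 [ 0.996  0.087  0.001]
 [ 0.001 -0.001 -1.   ]]
```

{"fn": "arm_command", "kwargs": {"translation": [[-5.5,-5.5,10],[0,0,20],[0,0,30],[0,0,25],[0,0,15]], "twist": [-5,-5,-5.1,0,0], "jaw": [65,65,65,65,65]}}

```text
time_s: 19.75
position: [0.456, -0.3605, 0.0129]
orientation: [[-0.346, 0.938, -0.002], [0.938, 0.346, 0.002], [0.003, -0.001, -1.0]]
wrist_force: [-0.1, -0.6, -0.3]
opening: 0.0646
finger_force: 0.0
```

{"fn": "arm_command", "kwargs": {"translation": [[0,0,7],[0,0,0],[0,0,0],[0,0,0],[0,0,0]], "twist": [0,0,0,0,0], "jaw": [60,52,44,38,32]}}

```text
time_s: 20.17
position: [0.4561, -0.3627, 0.0096]
orientation: [[-0.344, 0.939, 0.001], [0.939, 0.344, -0.001], [-0.001, 0.001, -1.0]]
wrist_force: [0.0, -0.1, -2.5]
opening: 0.038
finger_force: 42.1
```

{"fn": "arm_command", "kwargs": {"translation": [[0,0,0],[0,0,0],[0,0,0],[0,0,0],[0,0,0]], "twist": [0,0,0,0,0], "jaw": [30,30,30,30,30]}}

```text
time_s: 20.58
position: [0.4561, -0.3627, 0.0096]
orientation: [[-0.344, 0.939, 0.001], [0.939, 0.344, -0.001], [-0.001, 0.001, -1.0]]
wrist_force: [0.8, 3.3, 6.6]
opening: 0.0382
finger_force: 43.3
```

{"fn": "arm_command", "kwargs": {"translation": [[0,0,-5],[0,0,-20],[0,0,-30],[0,0,-25],[0,0,-10]], "twist": [0,0,0,0,0], "jaw": [30,30,30,30,30]}}

```text
time_s: 21.0
position: [0.4563, -0.3634, 0.1019]
orientation: [[-0.344, 0.939, 0.003], [0.939, 0.344, -0.003], [-0.004, 0.002, -1.0]]
wrist_force: [0.7, 0.1, -2.7]
opening: 0.0383
finger_force: 42.4
```

{"fn": "arm_command", "kwargs": {"translation": [[14,17,0],[23,27.8,0],[23,27.8,0],[23,27.8,0],[23,27.8,0]], "twist": [0,0,0,0,0], "jaw": [30,30,30,30,30]}}

```text
time_s: 21.42
position: [0.5398, -0.2176, 0.0981]
orientation: [[-0.343, 0.939, -0.001], [0.939, 0.343, 0.0], [0.0, -0.0, -1.0]]
wrist_force: [-0.3, -0.6, -1.6]
opening: 0.0383
finger_force: 42.3
```

{"fn": "arm_command", "kwargs": {"translation": [[23,27.8,0],[23,27.8,0],[23,27.8,0],[20,24,0],[11,13.4,0]], "twist": [0,0,0,0,0], "jaw": [30,30,30,30,30]}}

```text
time_s: 21.83
position: [0.6196, -0.0805, 0.098]
orientation: [[-0.345, 0.938, -0.0], [0.938, 0.345, 0.0], [0.0, -0.0, -1.0]]
wrist_force: [0.0, -0.1, -1.5]
opening: 0.0382
finger_force: 42.3
```

{"fn": "arm_command", "kwargs": {"translation": [[0,0,10],[0,0,20],[0,0,20],[0,0,0],[0,0,0]], "twist": [5,5,5,0,0], "jaw": [30,30,30,30,30]}}

```text
time_s: 22.25
position: [0.618, -0.0835, 0.0476]
orientation: [[-0.091, 0.996, -0.002], [0.996, 0.091, 0.001], [0.001, -0.002, -1.0]]
wrist_force: [-0.2, 0.4, -2.7]
opening: 0.0385
finger_force: 42.1
```

{"fn": "arm_command", "kwargs": {"translation": [[0,0,14],[0,0,9],[0,0,5],[0,0,3],[0,0,1]], "twist": [0,0,0,0,0], "jaw": [30,30,30,30,30]}}

```text
time_s: 22.67
position: [0.6187, -0.0837, 0.0166]
orientation: [[-0.09, 0.996, -0.0], [0.996, 0.09, 0.0], [0.0, -0.0, -1.0]]
wrist_force: [0.7, 0.2, -1.7]
opening: 0.0383
finger_force: 42.3
```

Not yet touching, so I'll lower a little more.

{"fn": "arm_command", "kwargs": {"translation": [[0,0,1],[0,0,1],[0,0,0],[0,0,0],[0,0,0]], "twist": [0,0,0,0,0], "jaw": [30,30,30,30,30]}}

```text
time_s: 23.08
position: [0.6189, -0.0837, 0.0156]
orientation: [[-0.089, 0.996, 0.001], [0.996, 0.089, -0.0], [-0.0, 0.001, -1.0]]
wrist_force: [-2.7, 0.9, 6.6]
opening: 0.038
finger_force: 43.2
```

{"fn": "arm_command", "kwargs": {"translation": [[0,0,0],[0,0,0],[0,0,0],[0,0,-10],[0,0,-30]], "twist": [0,0,0,0,0], "jaw": [45,55,62,62,62]}}

```text
time_s: 23.5
position: [0.6169, -0.0832, 0.0521]
orientation: [[-0.089, 0.996, -0.006], [0.996, 0.089, 0.001], [0.002, -0.006, -1.0]]
wrist_force: [-1.0, -0.5, -0.9]
opening: 0.0618
finger_force: 0.0
```

{"fn": "arm_command", "kwargs": {"translation": [[0,0,-40],[0,0,-40],[0,0,-40],[0,0,-30],[0,0,0]], "twist": [0,0,0,0,0], "jaw": [65,65,65,65,65]}}

```text
time_s: 23.92
position: [0.6207, -0.084, 0.2121]
orientation: [[-0.089, 0.996, 0.01], [0.996, 0.089, -0.003], [-0.003, 0.01, -1.0]]
wrist_force: [-0.5, 0.1, -0.0]
opening: 0.0644
finger_force: 0.0
```

```bash
python3 - <<'E'
from h import *
w=snap('wrist','wrist13.png'); s=snap('scene','scene13.png'); print(sensors.get_obs()['position'])
segw(w,(105,150,60),(125,255,255),.010,3000);segw(w,(140,50,60),(175,255,255),.045,500)
cv2.imwrite('pics/v14.png',np.hstack([cv2.resize(w['color'][:,130:380,::-1],(390,600)),cv2.resize(s['color'][80:300,90:400:,::-1],(400,284))[0:284] if 0 else cv2.resize(s['color'][70:300,230-76:230+77,::-1],(400,600))]))
E
```

```text
[ 0.61879049 -0.08356939  0.20629931]
[250. 191.] rect [ 623.2 -132.1] [139.8 200.7] 5.0
[241. 166.] rect [609.2 -82.6] [17.7 58.1] 4.9
[259. 165.] rect [629.1 -79.7] [18. 58.] 5.0
```

View pics/v14.png

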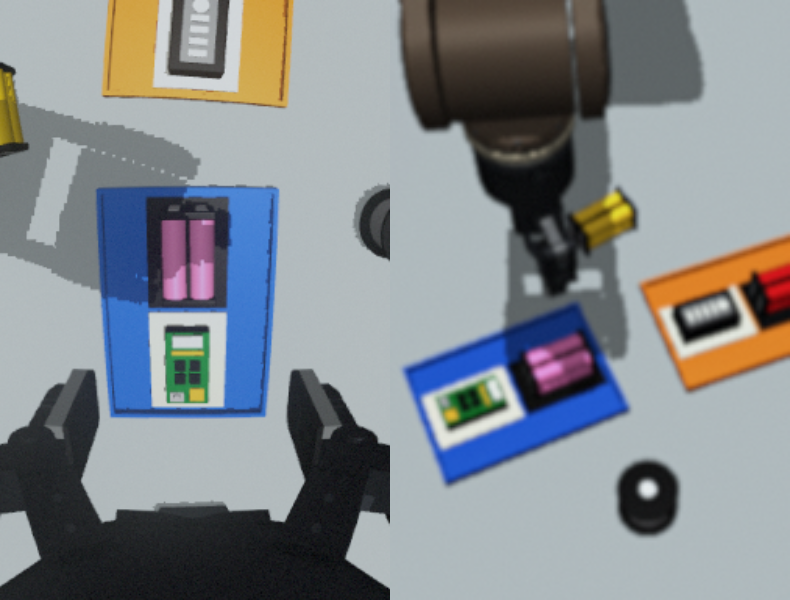

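All four parts sit within about 6 mm of their pad centres. Pink at (188,258) and the board at (187,365) are in the blue tray, the cover and red are in the orange tray, and the gripper is clear.

```bash
python3 -c "
from workcell import job
print(job.hand_in())"
```

```text
the job is handed in; nothing more can be done
None
```

Both kits are made up and handed in: all four parts measured within about 6 mm of their pad centres, the yellow block and bystanders were never touched, and it took about 24 s; no verdict came back.

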